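# Hang the pouring pail in the yoke of the spring-balanced arm

## Robot

A 7-joint arm with a two-finger parallel gripper is mounted at the origin on the work surface. World frame = base frame: x ahead of the robot, y to its left, z up, the work surface at z = 0. Lengths are in mm, angles in rad, forces in N, time in s.
With the tool pointing down it reaches from about 400 to 875 mm from the base axis. Payload 19.3 kg.
Tool frame: the origin (TCP) lies at the very end of the fingers, on their centre line; the grasp point (between the pads) lies 19 mm behind it (grip_point_offset is the z of the grasp point in the tool frame, in mm); z points along the fingers, x is the direction in which the jaws open and shut, and the axes are right-handed (so a half turn about z gives the same grasp; the last joint's range is limited). The gripper opens to 85 mm and grips with 20 to 120 N. Pads are 22 mm wide; open, the fingers measure 114 mm over their backs; the gripper's body (76 mm by 85 mm) begins 54 mm behind the grasp point. The pads swing forward as they close: fully open they stand 13 mm farther back than shut.
Start: joints at [1.088, 0.521, -0.036, 1.599, 0.021, 1.021, -0.113], TCP at [250.707, -572.504, 231.291] pointing down, gripper open.
Joint ranges: [-2.91, 2.91], [-0.3, 2.13], [-1.5, 1.42], [0.17, 2.43], [-1.26, 4.41], [0.16, 1.93], [-2.52, 2.52]. Speed limits (rad/s): [1.89, 1.89, 2.39, 2.39, 3.01, 3.01, 3.01].

## Interface

Orientations are given as a 3x3 rotation matrix whose columns are the frame's x, y, z axes.
In Python, from workcell import movep, movel, goto_joints, open_gripper, clamp, wait, inverse_kinematics, read_state, camera, PlanningError, finish_job, grip_point_offset gives the robot as it stands. Calls block until the motion is done:
- movep(position, orientation): joint-space move of the TCP to a pose.
- movel(position, frame=None, max_speed=150, guard=None): straight line of the TCP; frame=None keeps the orientation; max_speed is the mean speed in mm/s. With guard (N) it stops when the force on the tool has changed by that much, and returns True; else False.
- goto_joints(angles): joint-space move.
- open_gripper() and clamp(): open the fingers fully, or close them until they stop; the grip force is fixed at half the most.
- wait(seconds).
- inverse_kinematics(position, orientation): joint angles nearest the present ones, or None.
- read_state(): the state.
- camera(name): name is "scene" or "top" or "wrist"; returns a dict with "image" (420x560x3 uint8, blue, green, red), "range_z" (420x560 float32, mm along the optical axis (not along the pixel's ray), 0 where there is no reading), "fx", "fy", "cx", "cy" (pixels), "cam_to_world" (4x4, takes a point from camera to world coordinates). Camera axes: x right, y up, looking along -z (the intrinsics and any distortion apply to the point x, -y, -z); pixel columns grow to the right and rows downward; lengths in mm; the calibration is good to about 2 mm. A picture is of the moment at which its call begins.
A pose or a line that the arm cannot do raises PlanningError and nothing moves.
- finish_job(): hands the job in, once; it reports no verdict.
The state is a dict: "time": time; "qpos": joint angles; "qvel": joint speeds; "joint_efforts": joint torques, N m; "eef_pos": TCP position; "tool_rot": TCP orientation; "ft_force": force on the tool from outside, world axes, zero at the start; "torque": the same for the moment, N m; "finger_gap": finger opening in mm.
Only numpy, scipy, OpenCV 4.12 (cv2) and the standard library are available. Lean on these libraries where they do the work, as an engineer would, in place of code of your own. Each camera call takes 0.05 s, during which the arm holds its last target.

## Task

Hang the small pouring pail by its two side pins in the open notches of the balancer arm's yoke, so that it ends up hanging freely, centred over the round plaster mould (the arm swings round its post by hand). The arm sinks under the weight: let it take up the pail slowly without forcing it, and let go only once the arm has settled and carries the whole weight, so that it neither drops nor springs up when you let go. Do not bump the mould, and leave the other things on the bench where they are.

Things in the scene. Friction and masses are not known exactly. Their poses are not given: they have to be found in the camera images.
- pail_grip (a point): middle of the pouring pail's wooden grip bar, the place to grasp it, from above. The bar is 16 mm thick, 18 mm high, 64 mm long, lies along the pail's y axis and is fixed rigidly across the top of the pail, 142 mm above its underside. Axes: z up, y along bar and pins; front and back are alike
- pail_pins (a point): middle of the pail's pin axis, 60 mm straight below pail_grip and 82 mm above the underside. The two steel pins (10 mm diameter) stick out along the pail's +y and -y; each is bare from 63 to 83 mm from this point, between a boss (18 mm diameter) and an end collar (20 mm diameter, ends at 88 mm)
- pail: the pouring pail: a black bucket 112 mm across at the rim, 100 mm tall, with a side pin at each side and a grip bar above; stands on the bench at the start; weighs 0.31 to 0.93 kg (set plaster inside). Origin at the centre of its underside, z up, y along its pins
- yoke_seat (a point): middle of the yoke, where pail_pins lies when the pins are fully down in the notches. Axes: z up, x level and back to the post, y across the prongs; stays level as the arm sinks. Two 8 mm prongs stand at y = +72 and -72 mm, each with a notch open at the top: 13 mm wide at its floor (5 mm below this point), flaring to 30 mm at its mouth (17 mm above). Empty: about 245 mm above the bench
- yoke: the forked grey steel head of the arm; origin at its upper pivot, 115 mm behind (+x) and 38 mm above yoke_seat; axes as yoke_seat. The fork is open away from the post (-x) and above; free room between the prongs 136 mm and 82 mm behind yoke_seat; the prongs end 25 mm in front of it; the head reaches 51 mm above it. yoke_seat is 341 mm from the post's axis, up to 9 mm more as the arm sinks
- lift (a joint): sink angle of the arm: 0 = empty, at its upper stop; grows as the yoke sinks, 0.1 rad is about 20 mm; lower stop at 0.52 (102 mm). The links are 200 mm long and rise 17 degrees from the post when empty. About 1.5 N on the yoke takes it off the upper stop, then about 0.8 N per 10 mm of sink; little friction, light damping. Under the pail it settles 20 to 95 mm down
- swivel (a joint): swing of the arm round the vertical post, rad, counter-clockwise from above positive, range -0.7 to 0.7; 0 = arm along the post's own -x axis. It stays where it is left; a push of about 0.5 N at the yoke moves it
- post_axis (a point): the axis of the arm's post (a steel column on a 140 mm square foot plate, top 245 mm) at bench height; z up
- mould_rim (a point): centre of the round white plaster mould, at the height of its rim (42 mm above the bench); 213 mm outside diameter, fixed. It lies under the circle in which the yoke swings, within about 15 mm
- bucket_mid (a point): plain black bucket without pins or bail bar (112 mm across, 100 mm tall), middle of its height; a bystander
- bowl: dark rubber mixing bowl, 124 mm across, 60 mm tall, origin under its centre; a bystander
- knife: wide filling knife lying flat, 95 mm blade, 235 mm long, 20 mm thick; a bystander
- brush: brush lying flat; a bystander
- bottle: white bottle, 60 mm across, 150 mm tall, origin under its centre; a bystander
- rosette: flat plaster rosette, 104 mm across, 23 mm tall, origin under its centre; a bystander
- mallet: mallet lying flat; a bystander
- beaker: pale measuring cup, 72 mm across, 100 mm tall, origin under its centre; a bystander
- mould: the mould, origin under its centre

How it is judged (in metres and radians):
At the end, for the whole second after the job is handed in: The pail hangs by both pins in the yoke's notches (pin axis within 6 mm of the seat along the arm and in height, 12 mm sideways, square to within 0.12 rad, upright to within 0.2 rad), carried by the arm, at rest, its centre within 40 mm of the mould's centre as seen from above (x of pail_pins in the frame of yoke_seat between -0.006 and 0.006 m and y of pail_pins in the frame of yoke_seat between -0.012 and 0.012 m and z of pail_pins in the frame of yoke_seat between -0.006 and 0.006 m and angle between the y axis of pail_pins and the y axis of yoke_seat, either way round below 0.12 rad and angle between pail_pins's own z axis and vertical below 0.2 rad and contact force between pail and yoke above 2 N and horizontal distance between pail_pins and mould_rim below 0.04 m and velocity of joint lift between -0.1 and 0.1 rad/s and linear speed of pail below 0.03 m/s); the robot touches nothing.
It fails at once if with the pail in the yoke and not held, the arm drops or springs up (sink rate above 0.25 rad/s): it was let go before the arm carried its weight, or pressed too deep (distance between pail_pins and yoke_seat below 0.03 m and contact force between the fingers and pail below 0.1 N and (velocity of joint lift above 0.25 rad/s or velocity of joint lift below -0.25 rad/s)).
It fails at once if the arm is slammed down: with the pail in the yoke it moves faster than 1.25 rad/s (0.25 m/s at the yoke) (distance between pail_pins and yoke_seat below 0.03 m and (velocity of joint lift above 1.25 rad/s or velocity of joint lift below -1.25 rad/s)).
It fails at once if the arm is forced: more than 18 N between pail and yoke (contact force between pail and yoke above 18 N).
It fails at once if the mould is knocked with the pail, the fingers or the arm (more than 2 N) (contact force between mould and pail above 2 N or contact force between mould and the fingers above 2 N or contact force between mould and the arm above 2 N).
It fails at once if a bystander is moved more than 30 mm (distance of any of bucket_mid, bowl, knife, brush, bottle, rosette, mallet, beaker from where it was at the start of the episode above 0.03 m).
It also fails if it takes over 61 s, if anything falls off the work surface, if the arm or the gripper's body presses on something with over 40 N, if the wrist force passes 120 N, or if a joint passes its speed limit or range.

## Working session

There is one attempt and no reset: what is moved stays moved. The work goes in short steps, each a Python script; the robot and the scene stay as the last script left them, time stands still between calls to the robot, and variables do not carry over. Pictures are saved under pics/ and viewed, and the job is handed in when it is done.

```bash
ls; mkdir -p pics; python3 - <<'E'
from workcell import *
import cv2,numpy as np,pickle
s=read_state();print(s['time'],s['eef_pos'],s['tool_rot'],s['finger_gap'],grip_point_offset)
for n in ["scene","top","wrist"]:
    c=camera(n);cv2.imwrite(f"pics/{n}0.png",c["image"]);pickle.dump(c,open(f"pics/{n}0.pkl","wb"))
    print(n,c["fx"],c["cx"],c["cy"],c["cam_to_world"].round(3).tolist(),[k for k in c])
E
```

```text
pics
0.0 [ 250.56076169 -572.20918655  230.71415724] [[ 4.01154343e-01 -9.16010317e-01 -5.41278074e-04]
 [-9.16009739e-01 -4.01154700e-01  1.03204110e-03]
 [-1.16249654e-03  8.18082182e-05 -9.99999321e-01]] 85.12394286499872 -18.700000000000003
scene 507.3826373356212 274.7432468637386 212.80537165175423 [[0.184, -0.814, 0.551, 1502.779], [0.983, 0.145, -0.115, -224.287], [0.014, 0.562, 0.827, 1593.988], [0.0, 0.0, 0.0, 1.0]] ['image', 'range_z', 'fx', 'fy', 'cx', 'cy', 'cam_to_world']
top 436.5953233227489 272.6244176900732 206.76118063114274 [[-0.004, 0.996, -0.088, 444.281], [-1.0, -0.003, 0.014, -3.918], [0.014, 0.088, 0.996, 1382.1], [0.0, 0.0, 0.0, 1.0]] ['image', 'range_z', 'fx', 'fy', 'cx', 'cy', 'cam_to_world']
wrist 335.86408734992386 275.9353927910964 211.53686825594588 [[0.401, 0.873, 0.278, 323.573], [-0.916, 0.383, 0.121, -541.893], [-0.001, -0.303, 0.953, 372.816], [0.0, 0.0, 0.0, 1.0]] ['image', 'range_z', 'fx', 'fy', 'cx', 'cy', 'cam_to_world']
```

View pics/scene0.png

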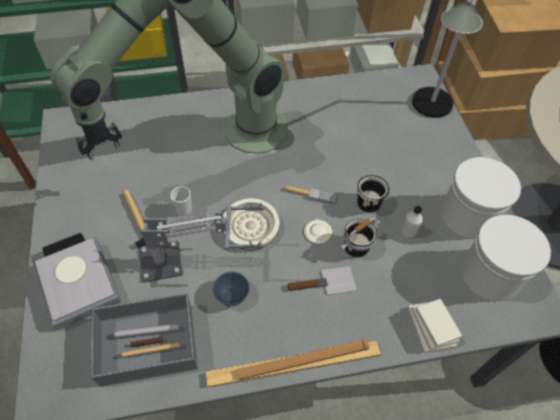

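View pics/top0.png

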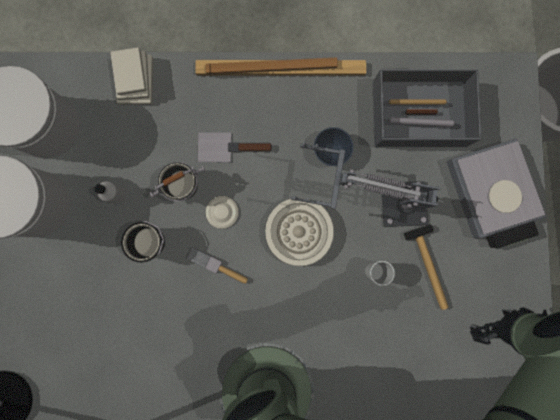

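View pics/wrist0.png

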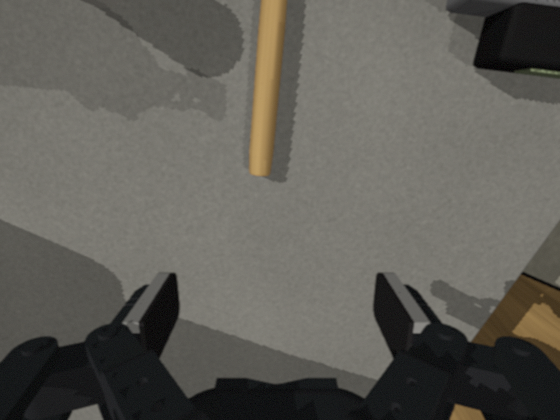

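```bash
cat > h.py <<'E'
import numpy as np,cv2,pickle
def load(n): return pickle.load(open(f"pics/{n}.pkl","rb"))
def cloud(c):
    z=c["range_z"].astype(float);h,w=z.shape
    u,v=np.meshgrid(np.arange(w),np.arange(h))
    P=np.stack([(u-c["cx"])/c["fx"]*z,-(v-c["cy"])/c["fy"]*z,-z],-1)
    T=c["cam_to_world"];W=P@T[:3,:3].T+T[:3,3];W[z==0]=np.nan
    return W
def ray(c,u,v,h):
    d=np.array([(u-c["cx"])/c["fx"],-(v-c["cy"])/c["fy"],-1.]);T=c["cam_to_world"]
    d=T[:3,:3]@d;o=T[:3,3];return o+d*(h-o[2])/d[2]
def proj(c,p):
    T=c["cam_to_world"];q=T[:3,:3].T@(np.array(p,float)-T[:3,3])
    return np.array([c["cx"]+c["fx"]*q[0]/-q[2],c["cy"]-c["fy"]*q[1]/-q[2]])
E
python3 - <<'E'
from h import *
c=load("top0");W=cloud(c)
def p(u,v): print((u,v),W[v,u].round(1))
for a in [(350,280),(220,180),(300,232),(178,180),(172,181),(345,178),(420,200)]:p(*a)
im=c["image"]
cv2.imwrite("pics/cropA.png",cv2.resize(im[140:280,260:460],None,fx=4,fy=4,interpolation=cv2.INTER_CUBIC))
cv2.imwrite("pics/cropB.png",cv2.resize(im[130:280,90:260],None,fx=4,fy=4,interpolation=cv2.INTER_CUBIC))
s=load("scene0")["image"]
cv2.imwrite("pics/cropS.png",cv2.resize(s[160:300,110:290],None,fx=4,fy=4,interpolation=cv2.INTER_CUBIC))
E
```

```text
(350, 280) [ 334.9 -265.9   -2.1]
(220, 180) [652.7 143.8   1.6]
(300, 232) [ 485.6 -108.4   18.7]
(178, 180) [650.  273.3  21.2]
(172, 181) [628.1 264.6 147.1]
(345, 178) [ 615.7 -205.5  276.3]
(420, 200) [ 561.6 -408.   244.8]
```

View pics/cropA.png

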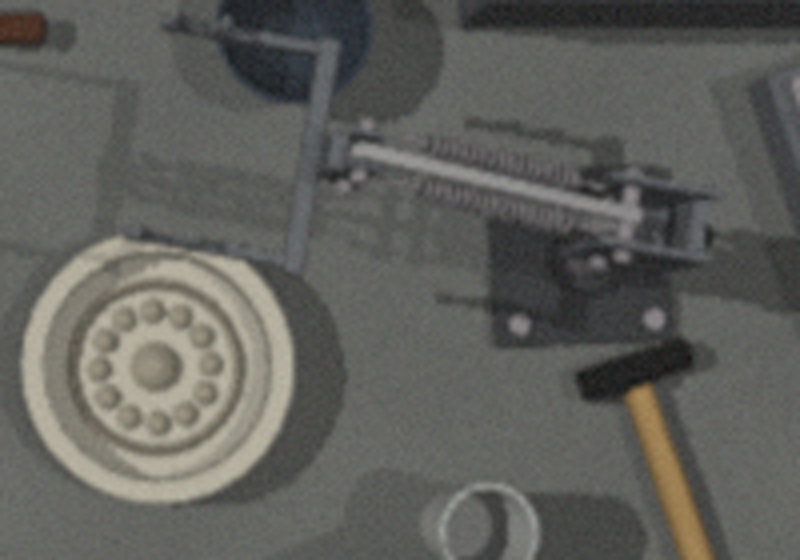

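View pics/cropB.png

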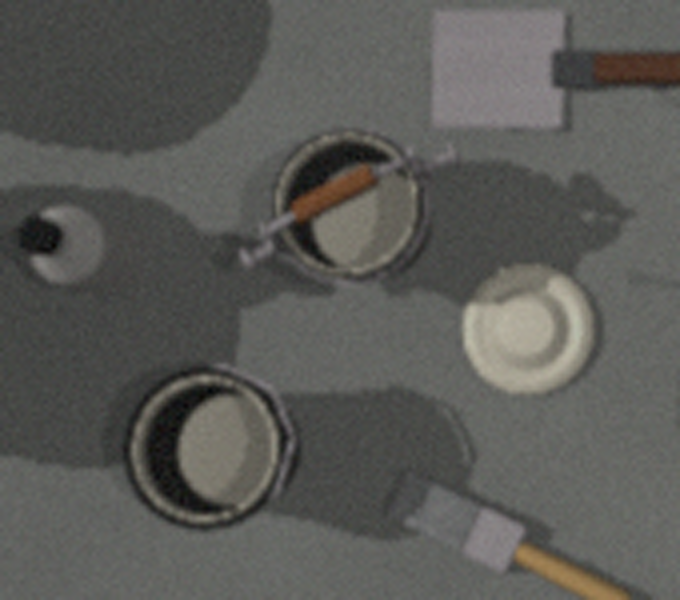

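View pics/cropS.png

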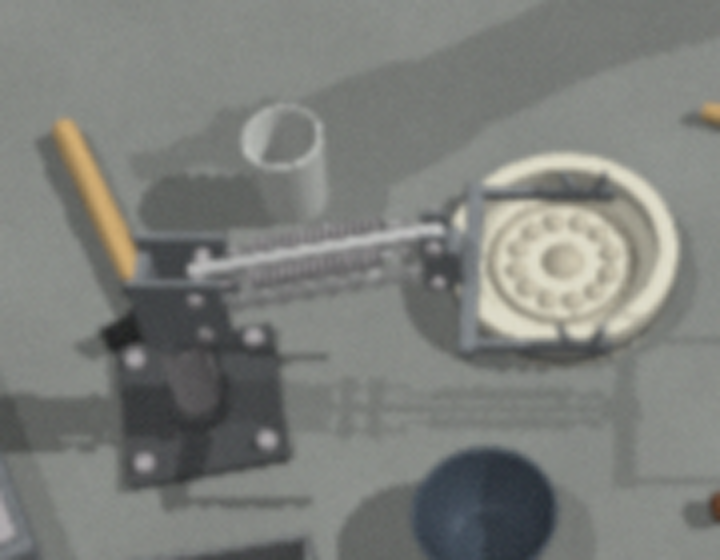

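```bash
cat > meas.py <<'E'
from h import *
def mask_pail(c,name):
    hsv=cv2.cvtColor(c["image"],cv2.COLOR_BGR2HSV);W=cloud(c)
    m=((hsv[...,0]<14)&(hsv[...,1]>110)&(W[...,2]>110)&(W[...,2]<185)&(W[...,1]>100)).astype(np.uint8)
    n,l,st,ce=cv2.connectedComponentsWithStats(m)
    i=1+np.argmax(st[1:,4]);ys,xs=np.where(l==i)
    P=np.array([ray(c,u,v,149) for u,v in zip(xs,ys)])
    r=cv2.minAreaRect(P[:,:2].astype(np.float32))
    print(name,"n",len(xs),"rect",r,"cloudmed",np.nanmedian(W[l==i],0).round(1))
if __name__=="__main__":
    for n in ["top0","scene0"]:
        c=load(n);mask_pail(c,n)
    for n in ["top0","scene0"]:
        c=load(n);W=cloud(c);hsv=cv2.cvtColor(c["image"],cv2.COLOR_BGR2HSV)
        m=((abs(W[...,2]-42)<10)&(hsv[...,2]>140)&(np.hypot(W[...,0]-485,W[...,1]+65)<140)).astype(np.uint8)
        cs,_=cv2.findContours(m,cv2.RETR_EXTERNAL,cv2.CHAIN_APPROX_NONE);k=max(cs,key=cv2.contourArea)[:,0]
        P=np.array([ray(c,u,v,40) for u,v in k])[:,:2]
        h=cv2.convexHull(P.astype(np.float32));print(n,"mould",cv2.minEnclosingCircle(h),cv2.fitEllipse(h))
    # yoke
    for n in ["top0","scene0"]:
        c=load(n);W=cloud(c)
        m=(W[...,2]>215)&(W[...,2]<330)&(W[...,0]>400)&(W[...,0]<750)&(W[...,1]<0)&(W[...,1]>-500)
        P=W[m];print(n,len(P),P.min(0),P.max(0))
        im=np.full((600,700,3),255,np.uint8)
        for p in P:
            u=int((0-p[1])*1.4);v=int((750-p[0])*1.6)
            col=int((p[2]-215)*2)
            cv2.circle(im,(u,v),2,(col,0,255-col),-1)
        cv2.imwrite(f"pics/yk_{n}.png",im)
E
python3 meas.py
```

```text
top0 n 103 rect ((635.6229248046875, 261.7428894042969), (16.750150680541992, 59.30644226074219), 26.964855194091797) cloudmed [636.2 264.6 150.4]
scene0 n 68 rect ((640.10400390625, 259.9879150390625), (19.04521369934082, 57.7309455871582), 25.91535758972168) cloudmed [641.9 259.6 150.2]
top0 mould ((487.6358642578125, -103.3662338256836), 104.18943786621094) ((487.2783203125, -103.1044692993164), (204.1944580078125, 207.2404022216797), 148.9148406982422)
scene0 mould ((489.4229736328125, -102.90569305419922), 107.78490447998047) ((484.15380859375, -94.18211364746094), (181.7617645263672, 211.20623779296875), 113.46005249023438)
top0 2052 [ 541.82274956 -460.69060747  215.11743318] [713.33025046 -68.42652098 301.56115756]
scene0 1688 [ 541.75563662 -464.26349252  215.00008785] [717.35877711 -69.33903984 301.16468609]
```

View pics/yk_top0.png

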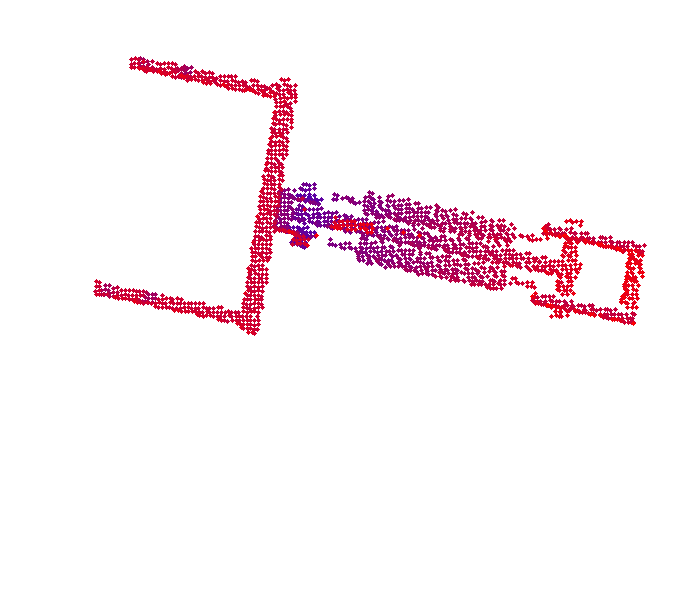

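View pics/yk_scene0.png

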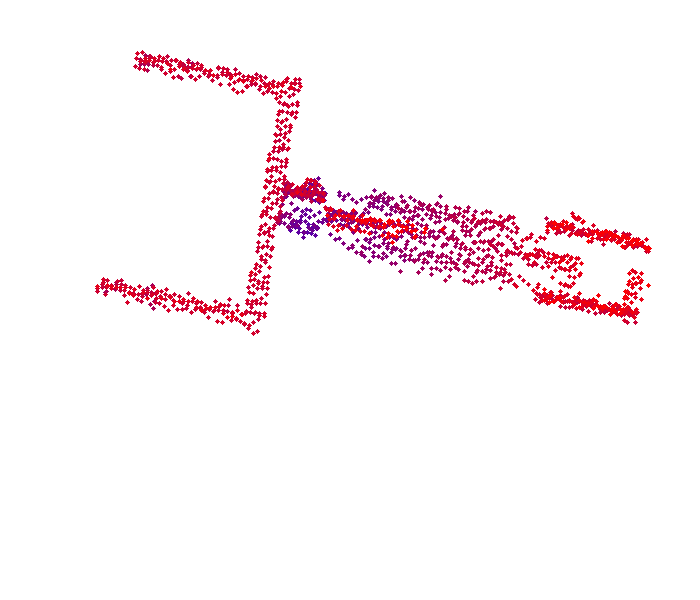

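```bash
cat > yoke.py <<'E'
from h import *
def yoke(c,ang0,cen0,verbose=True):
    """fit yoke axis angle & seat from cloud; ang0 = direction of yoke +x (to post)"""
    W=cloud(c).reshape(-1,3);P=W[(W[:,2]>150)&(W[:,2]<330)]
    a=ang0;cen=np.array(cen0,float)
    for it in range(6):
        ex=np.array([np.cos(a),np.sin(a)]);ey=np.array([-ex[1],ex[0]])
        q=np.c_[(P[:,:2]-cen)@ex,(P[:,:2]-cen)@ey,P[:,2]]
        tol=14 if it<2 else 9
        L=q[(abs(q[:,1]-72)<tol)&(q[:,0]>-50)&(q[:,0]<70)]
        R=q[(abs(q[:,1]+72)<tol)&(q[:,0]>-50)&(q[:,0]<70)]
        pl=np.polyfit(L[:,0],L[:,1],1);pr=np.polyfit(R[:,0],R[:,1],1)
        B=q[(abs(q[:,1])<55)&(abs(q[:,0]-88)<20)&(q[:,2]<cen0[2] if len(cen0)>2 else True)]
        da=np.arctan((pl[0]+pr[0])/2)
        dy=(pl[1]+pr[1])/2
        dx=(np.percentile(L[:,0],1)+np.percentile(R[:,0],1))/2+25
        cen=cen+dx*ex+dy*ey;a+=da
    zl=np.sort(L[:,2]);zr=np.sort(R[:,2])
    if verbose: print("ang",a,"cen",cen.round(1),"n",len(L),len(R),"sep",pl[1]-pr[1],"slopes",pl[0],pr[0],"z tail",np.median(L[L[:,0]>35][:,2]),np.median(R[R[:,0]>35][:,2]),"z front",np.percentile(L[L[:,0]<-17][:,2],[50,90]),"cross med",np.median(B[:,0]),np.median(B[:,2]), "post",(cen+341*np.array([np.cos(a),np.sin(a)])).round(1))
    return a,cen
if __name__=="__main__":
    a0=np.deg2rad(-100)
    for n in ["top0","scene0"]:
        yoke(load(n),a0,(635,-105))
    c=load("top0");cv2.imwrite("pics/post.png",cv2.resize(c["image"][160:250,360:480],None,fx=6,fy=6))
    c=load("scene0");cv2.imwrite("pics/post_s.png",cv2.resize(c["image"][210:290,120:200],None,fx=7,fy=7))
E
python3 yoke.py
```

```text
ang -1.7470237573605656 cen [ 635.7 -105.9] n 149 133 sep 143.354936758831 slopes 0.0014724229459934296 -0.0014724229473255961 z tail 239.60210782111074 239.73586026907572 z front [240.62148131 260.85885149] cross med 89.93934530158637 241.29814725214226 post [ 575.9 -441.6]
ang -1.747849805382548 cen [ 638.3 -108.6] n 141 137 sep 143.86823408415458 slopes 0.006690228052504236 -0.006690227983662044 z tail 239.65883142050825 238.1765711288433 z front [239.2851056  260.08769756] cross med 91.4896545933534 241.96845613695154 post [ 578.2 -444.2]
```

View pics/post.png

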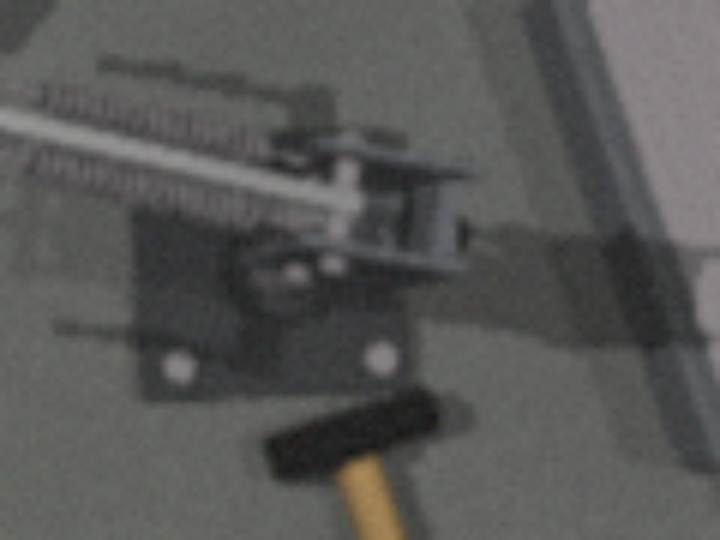

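View pics/post_s.png

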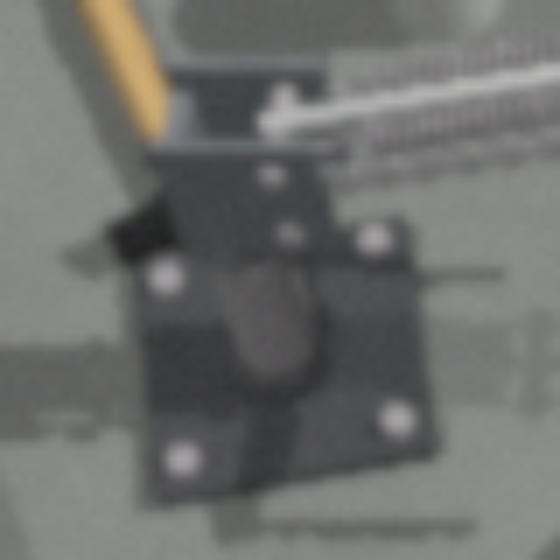

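```bash
python3 - <<'E'
from h import *
c=load("scene0")
pts=[ray(c,120+u/7,210+v/7,12) for u,v in [(166,275),(374,237),(398,418),(183,460)]]
for p in pts: print(p.round(1))
m=np.mean(pts,0);print("post",m, np.linalg.norm(pts[0]-pts[1]),np.linalg.norm(pts[1]-pts[2]))
t=load("top0")
for u,v in [(180,367),(383,357)]: print("top",ray(t,360+u/6,160+v/6,12))
M=np.array([487.5,-103]);d=M-m[:2];print(np.linalg.norm(d),"ang x-axis(to post)",np.arctan2(-d[1],-d[0]))
e=pts[1]-pts[0];print("post -x axis angle",np.arctan2(e[1],e[0]))
E
```

```text
[ 521.9 -496.1   12. ]
[ 518. -390.   12.]
[ 625.2 -386.    12. ]
[ 629.8 -492.3   12. ]
post [ 573.731932   -441.09166745   12.        ] 106.1709671128409 107.35257591970762
top [ 518.85254661 -393.33133396   12.        ]
top [ 523.73676387 -500.72524084   12.        ]
348.915350325533 ang x-axis(to post) -1.3210658106666624
post -x axis angle 1.6079130979166796
```

```bash
cat > geo.py <<'E'
import numpy as np
C=np.array([574.5,-441.5]);A0=-1.747;A1=-1.321
def exy(a): return np.array([np.cos(a),np.sin(a)]),np.array([-np.sin(a),np.cos(a)])
def R(ax): # tool down, tool x at world angle ax
    x=np.array([np.cos(ax),np.sin(ax),0]);z=np.array([0,0,-1.]);return np.c_[x,np.cross(z,x),z]
def pushp(a,gap,z,s=28):
    ex,ey=exy(a);p=C-341*ex+ey*(76+11+gap)+ex*s;return [p[0],p[1],z]
def toseat(a,dx,dy,z,r=341):
    ex,ey=exy(a);p=C-(r-dx)*ex+ey*dy;return [p[0],p[1],z]
E
python3 - <<'E'
from workcell import *
from geo import *
s=read_state();p=s['eef_pos']
print("up",inverse_kinematics([p[0],p[1],420],s['tool_rot']))
for k in (0,np.pi):
    for a,g in((A0,40),(A0,10),(A1,0)):
        for z in (420,215):
            q=inverse_kinematics(pushp(a,g,z),R(a+k));print("push",k,np.round(pushp(a,g,z)),z,None if q is None else np.round(q,2))
for k in (0,np.pi):
    b=np.deg2rad(27)+k
    for z in (420,123):
        q=inverse_kinematics([638,261,z],R(b));print("grasp",k,z,None if q is None else np.round(q,2))
for k in (0,np.pi):
    for z in (420,330,190):
        q=inverse_kinematics(toseat(A1,0,0,z),R(A1+k));print("hang",k,z,None if q is None else np.round(q,2))
from h import *
t=load("top0")
print(ray(t,90+258/4,130+250/4,84),ray(t,90+440/4,130+152/4,84),ray(t,177.25,180.25,84))
E
```

```text
up [ 1.07846355  0.39933921 -0.02329713  1.31499151  0.00914079  1.4281637
 -0.10226024]
push 0 [ 754. -156.  420.] 420 [ 0.15  0.72 -0.05  0.78  0.03  1.64 -1.64]
push 0 [ 754. -156.  215.] 215 [ 0.13  0.79 -0.    1.15  0.    1.2  -1.62]
push 0 [ 725. -150.  420.] 420 [ 0.15  0.64 -0.06  0.92  0.04  1.58 -1.64]
push 0 [ 725. -150.  215.] 215 [ 0.13  0.73 -0.01  1.26  0.01  1.15 -1.63]
push 0 [ 581. -117.  420.] 420 [ 0.27  0.35 -0.25  1.4   0.09  1.41 -1.3 ]
push 0 [ 581. -117.  215.] 215 [ 0.23  0.49 -0.19  1.7   0.11  0.96 -1.32]
push 3.141592653589793 [ 754. -156.  420.] 420 [ 0.37  0.77 -0.68  0.76  0.46  1.72  1.32]
push 3.141592653589793 [ 754. -156.  215.] 215 [ 0.45  0.86 -0.68  1.13  0.52  1.32  1.22]
push 3.141592653589793 [ 725. -150.  420.] 420 [ 0.42  0.7  -0.69  0.89  0.42  1.66  1.29]
push 3.141592653589793 [ 725. -150.  215.] 215 [ 0.48  0.81 -0.69  1.23  0.51  1.27  1.19]
push 3.141592653589793 [ 581. -117.  420.] 420 [ 0.65  0.43 -0.83  1.37  0.31  1.47  1.65]
push 3.141592653589793 [ 581. -117.  215.] 215 [ 0.63  0.6  -0.79  1.68  0.47  1.07  1.52]
grasp 0 420 [-0.01  0.65 -0.95  1.08  0.52  1.63 -0.33]
grasp 0 123 [-0.07  0.82 -0.68  1.48  0.56  1.04 -0.41]
grasp 3.141592653589793 420 None
grasp 3.141592653589793 123 [-0.97  0.95  0.91  1.53 -0.82  1.08 -2.52]
hang 0 420 [ 0.36  0.18 -0.3   1.62  0.05  1.35 -1.27]
hang 0 330 [ 0.33  0.24 -0.28  1.77  0.07  1.14 -1.29]
hang 0 190 [ 0.28  0.39 -0.23  1.95  0.12  0.81 -1.33]
hang 3.141592653589793 420 [ 0.77  0.24 -0.82  1.6   0.18  1.38  1.75]
hang 3.141592653589793 330 [ 0.77  0.31 -0.84  1.75  0.25  1.19  1.68]
hang 3.141592653589793 190 [ 0.72  0.49 -0.82  1.93  0.45  0.91  1.5 ]
[603.03257582 329.81095319  84.        ] [676.72236467 195.16636031  84.        ] [639.75895769 262.70520067  84.        ]
```

```bash
python3 - <<'E'
from workcell import *
from geo import *
from h import *
s=read_state();p=s['eef_pos']
movel([p[0],p[1],420],max_speed=250)
movep(pushp(A0,45,400),R(A0))
clamp()
movel(pushp(A0,45,218),max_speed=200)
s=read_state();print(s['time'],s['eef_pos'],s['ft_force'])
c=camera("wrist");cv2.imwrite("pics/w1.png",c["image"])
print(movel(pushp(A0,8,218),max_speed=80,guard=8),read_state()['ft_force'])
c=camera("top");cv2.imwrite("pics/t1.png",c["image"]);print(read_state()['time'])
E
```

```text
5.225 [ 759.89555554 -156.5521788   219.46716043] [-0.18446325  0.12977229  0.3787738 ]
False [-0.10480585 -0.25707376 -0.52713892]
5.9333
```

View pics/w1.png

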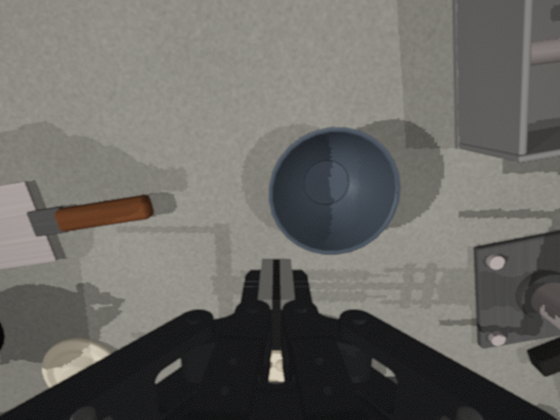

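View pics/t1.png

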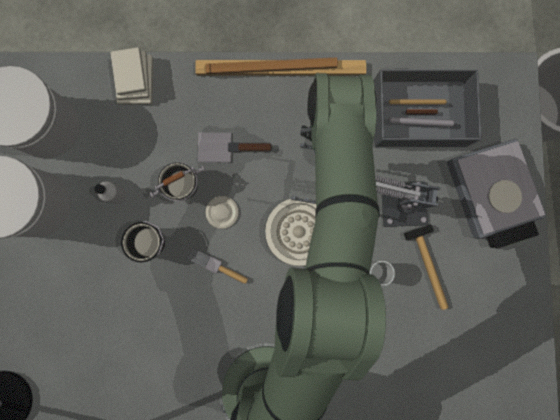

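```bash
python3 - <<'E'
from workcell import *
from geo import *
from h import *
print(movel(pushp(A1,0,218),R(A1),max_speed=60,guard=10),read_state()['ft_force'])
s=read_state();print(s['time'],s['eef_pos'],pushp(A1,0,218))
c=camera("scene");cv2.imwrite("pics/s2.png",c["image"])
movel(pushp(A1,15,218),max_speed=80)
movel(pushp(A1,15,380),max_speed=250)
b=np.deg2rad(27.5)
movep([638,261.5,300],R(b));open_gripper()
for n in ("scene","top","wrist"):
    c=camera(n);pickle.dump(c,open(f"pics/{n}3.pkl","wb"));cv2.imwrite(f"pics/{n}3.png",c["image"])
s=read_state();print(s['time'],s['eef_pos'],s['ft_force'])
from yoke import yoke
for n in ("scene3","top3"): yoke(load(n),A1,C-341*exy(A1)[0])
E
```

```text
False [ 0.40801724 -0.63273729 -0.38082684]
8.5083 [ 581.50401884 -116.53400173  217.88844829] [np.float64(581.4240930799456), np.float64(-116.7076710650015), 218]
12.0667 [637.99733967 261.51964608 299.98510652] [ 0.15929695 -0.48926382  0.2986214 ]
ang -1.3129280240389907 cen [ 491.5 -114.4] n 131 125 sep 143.52030013165063 slopes -0.0027842720736294064 0.002784272015672601 z tail 237.59552693080855 237.45622356570493 z front [239.354703   260.34620688] cross med 91.71333155612389 241.91008389579383 post [ 578.5 -444.2]
ang -1.3122320769945535 cen [ 488.9 -111.3] n 124 121 sep 142.928492418779 slopes 0.002473097768627415 -0.0024730969786697105 z tail 239.9019218944984 240.65382518966476 z front [240.25811279 261.83862116] cross med 89.74718287339329 241.11626067264024 post [ 576.1 -440.9]
```

View pics/scene3.png

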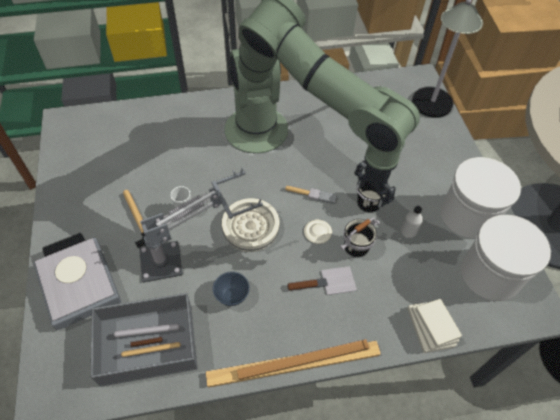

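View pics/wrist3.png

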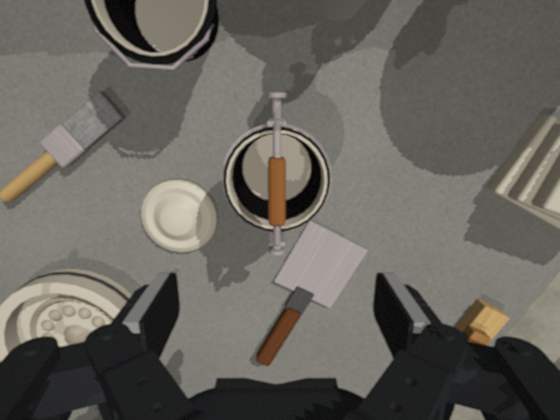

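View pics/top3.png

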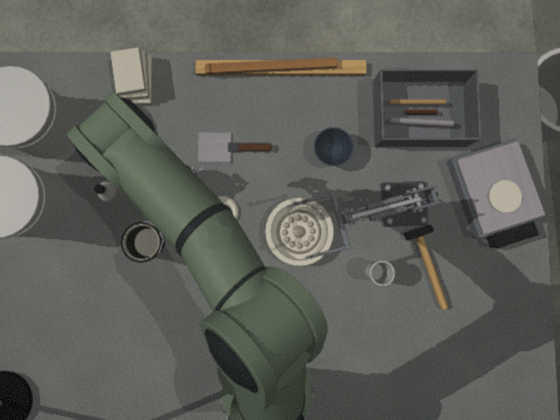

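```bash
python3 - <<'E'
from h import *
c=load("wrist3");hsv=cv2.cvtColor(c["image"],cv2.COLOR_BGR2HSV);W=cloud(c)
m=((hsv[...,0]<14)&(hsv[...,1]>110)&(W[...,2]>120)&(W[...,2]<185)).astype(np.uint8)
n,l,st,ce=cv2.connectedComponentsWithStats(m);i=1+np.argmax(st[1:,4]);ys,xs=np.where(l==i)
P=np.array([ray(c,u,v,150) for u,v in zip(xs,ys)])
print(st[i],cv2.minAreaRect(P[:,:2].astype(np.float32)),np.nanmedian(W[l==i],0))
a=ray(c,278,96,82);b=ray(c,278,251,82);print(a,b,(a+b)/2,np.linalg.norm(a-b))
hb=(W[...,2]>120);
E
```

```text
[268 157  17  69 528] ((638.4639892578125, 263.582763671875), (14.68079948425293, 62.71208953857422), 27.919658660888672) [637.28425922 259.87804717 150.07806815]
[602.02100759 338.25511667  82.        ] [681.37253367 186.53885054  82.        ] [641.69677063 262.3969836   82.        ] 171.21474848640386
```

```bash
python3 - <<'E'
from workcell import *
from h import *
from geo import *
Rb=R(np.deg2rad(27.7))
movep([639,262.6,200],Rb)
movel([639,262.6,124],max_speed=80,guard=15)
s=read_state();print(s['time'],s['eef_pos'],s['ft_force'])
clamp()
s=read_state();print(s['finger_gap'],s['ft_force'])
movel([639,262.6,150],max_speed=80)
wait(0.2);s=read_state();print(s['ft_force'],s['torque'],s['finger_gap'])
movel([639,262.6,425],max_speed=220)
a=-1.3125;ex,ey=exy(a);p=np.array([489.5,-112])
movep([p[0],p[1],425],R(a))
wait(0.2)
s=read_state();print(s['time'],s['eef_pos'],s['ft_force'],s['torque'],s['finger_gap'])
for n in ("scene","top","wrist"):
    c=camera(n);pickle.dump(c,open(f"pics/{n}4.pkl","wb"));cv2.imwrite(f"pics/{n}4.png",c["image"])
s=load("scene4")["image"]
cv2.imwrite("pics/cropS4.png",cv2.resize(s[140:290,130:310],None,fx=4,fy=4,interpolation=cv2.INTER_CUBIC))
E
```

```text
13.65 [639.24189882 262.76585558 124.5487643 ] [-0.24607902  0.14265481 -0.03583818]
15.0835107211345 [-2.80634318 -1.61996274  5.27564871]
[ 0.68293772 -0.04263454 -4.07799789] [ 0.05626638 -0.03672496 -0.0136174 ] 14.777389405688435
18.0583 [ 489.86099375 -111.36778769  424.80779296] [-0.76390013 -0.23830313 -4.46187123] [-0.02174161  0.02689856 -0.02987823] 15.01404837710577
```

View pics/cropS4.png

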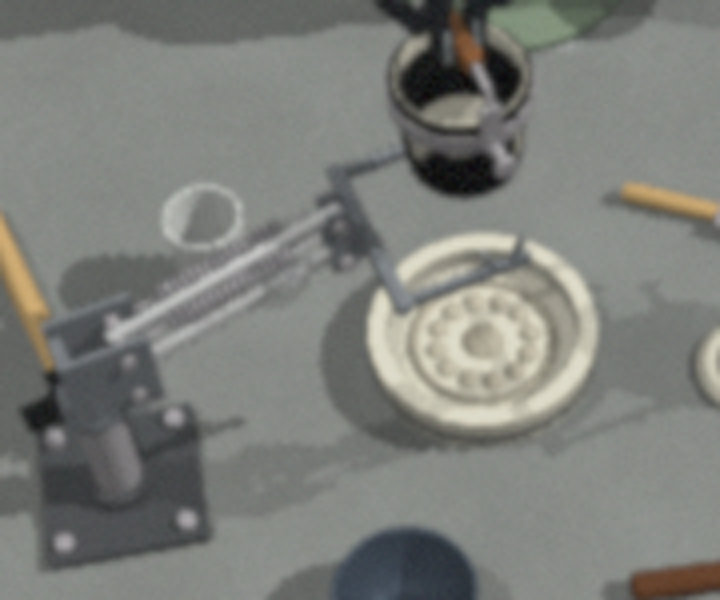

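View pics/wrist4.png

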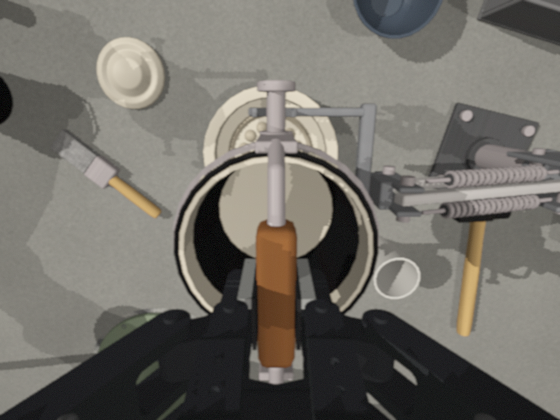

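```bash
python3 - <<'E'
from h import *
from geo import *
from workcell import read_state
s=read_state();tcp=s['eef_pos']
a=-1.3125;ex,ey=exy(a)
for n in ("wrist4","top4","scene4"):
    c=load(n);W=cloud(c).reshape(-1,3);P=W[(W[:,2]>215)&(W[:,2]<275)]
    q=np.c_[(P[:,:2]-np.array([489.5,-112]))@ex,(P[:,:2]-np.array([489.5,-112]))@ey,P[:,2]]
    L=q[(abs(q[:,1]-72)<10)&(q[:,0]>-50)&(q[:,0]<110)]
    F=L[(L[:,0]<75)]
    print(n,len(L),"x pct",np.percentile(L[:,0],[0,1,3,97,99,100]).round(1),"ymed",np.median(F[:,1]).round(2),"slope",np.polyfit(F[:,0],F[:,1],1))
    for x in range(-35,60,5):
        k=F[(F[:,0]>=x)&(F[:,0]<x+5)]
        if len(k): print(x,len(k),k[:,2].max().round(1),k[:,1].mean().round(1),end=' | ')
    print()
    B=q[(abs(q[:,1])<60)&(abs(q[:,0]-90)<25)]
    if len(B):print("cross",len(B),np.percentile(B[:,0],[2,50,98]))
c=load("wrist4");h=tcp[2]-41
for u,v in [(277,85),(277,140)]:
    W=cloud(c)[v-2:v+3,u-2:u+3].reshape(-1,3);print("cloud",np.nanmedian(W,0))
    p=ray(c,u,v,h+9)[:2]-np.array([489.5,-112]);print(p@ex,p@ey)
d=tcp[:2]-np.array([489.5,-112]);print("tcp rel",d@ex,d@ey)
cv2.imwrite("pics/wc4.png",cv2.resize(c["image"][60:180,200:400],None,fx=4,fy=4))
E
```

```text
wrist4 1177 x pct [-25.6 -24.5 -20.4  92.   93.2  94.3] ymed 73.25 slope [-3.55750129e-03  7.34310578e+01]
-30 8 240.3 73.6 | -25 33 261.0 73.6 | -20 54 262.7 73.6 | -15 54 257.4 73.4 | -10 9 243.6 73.2 | 5 18 251.7 73.4 | 10 53 263.0 73.5 | 15 36 262.6 73.6 | 20 49 241.4 73.3 | 25 49 240.7 73.2 | 30 45 241.2 73.2 | 35 48 240.7 73.4 | 40 50 240.8 73.1 | 45 48 241.0 73.3 | 50 48 241.4 73.2 | 55 46 240.3 73.3 | 
cross 1779 [ 80.4164654   93.16587317 112.96944971]
top4 19 x pct [-26.4 -26.3 -26.2 -13.5 -13.  -12.8] ymed 70.84 slope [-4.41267715e-02  7.02266790e+01]
-30 3 241.9 72.1 | -25 8 262.0 71.1 | -20 6 263.8 70.5 | -15 2 256.8 71.4 | 
scene4 171 x pct [-24.2 -22.8 -19.7  94.5  95.6  96.8] ymed 73.46 slope [-9.72507378e-03  7.33210346e+01]
-25 5 241.0 72.9 | -20 8 264.1 72.8 | -15 12 268.1 73.7 | -10 6 248.9 74.2 | -5 8 241.6 73.1 | 0 5 244.7 74.1 | 5 6 244.2 74.0 | 10 8 259.8 73.1 | 15 11 264.8 73.2 | 20 6 243.7 72.5 | 25 5 241.9 71.8 | 30 6 244.9 73.9 | 35 7 245.3 72.5 | 40 5 245.2 73.6 | 45 7 245.5 72.2 | 50 5 240.0 72.9 | 55 5 243.2 73.3 | 
cross 158 [ 82.01765619  92.24624875 112.48763203]
cloud [575.59940232 -90.45910582 391.96926051]
1.1658565737886728 88.73541491442035
cloud [553.10097682 -96.32784891 424.51121541]
1.2203047389509671 62.49662754275951
tcp rel -0.21862049843542314 0.20415819472855282
```

View pics/wc4.png

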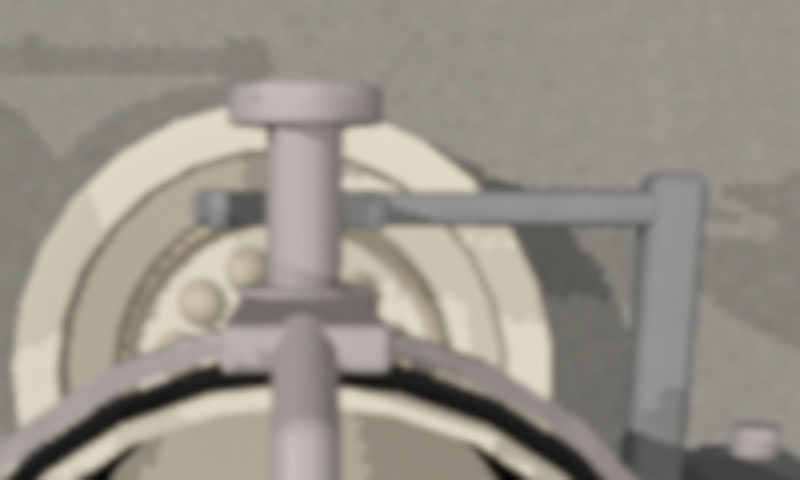

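```bash
cat >> geo.py <<'E'
AY=-1.3125;O=np.array([489.5,-112])
TH0=np.deg2rad(17)
def sinkpose(s,dz=287.6,lx=-2.2,ly=0.8):
    """TCP with pins in the yoke at sink s mm (s<0: above)"""
    ss=max(s,0);b=np.arcsin(np.sin(TH0)-ss/200);dr=200*(np.cos(b)-np.cos(TH0))
    ex,ey=exy(AY);p=O+(lx-dr)*ex+ly*ey
    return [p[0],p[1],dz-s]
def avg(n=20,dt=0.04):
    from workcell import wait,read_state
    F=[]
    for _ in range(n): wait(dt);F.append(read_state()['ft_force'])
    F=np.array(F);return F.mean(0).round(2),(F.std(0)/n**.5).round(2)
E
python3 - <<'E'
from workcell import *
from h import *
from geo import *
print(avg(15))
movel(sinkpose(-35),max_speed=100)
movel(sinkpose(-14),max_speed=50,guard=4)
print(avg(8),read_state()['time'],read_state()['eef_pos'],sinkpose(-14))
for n in ("scene","wrist"):
    c=camera(n);pickle.dump(c,open(f"pics/{n}5.pkl","wb"));cv2.imwrite(f"pics/{n}5.png",c["image"])
s=load("scene5")["image"];w=load("wrist5")["image"]
cv2.imwrite("pics/c5.png",np.vstack([cv2.resize(s[140:240,170:300],(520,400),interpolation=cv2.INTER_CUBIC)]))
cv2.imwrite("pics/w5.png",cv2.resize(w[40:200,180:400],None,fx=3,fy=3))
E
```

```text
(array([ 0.04, -0.06, -4.79]), array([0.14, 0.1 , 0.12]))
(array([ 0.02, -0.18, -4.75]), array([0.19, 0.09, 0.13])) 20.9083 [ 489.78660539 -109.6913569   301.76537994] [np.float64(489.71150695820154), np.float64(-109.66863456175734), 301.6]
```

View pics/c5.png

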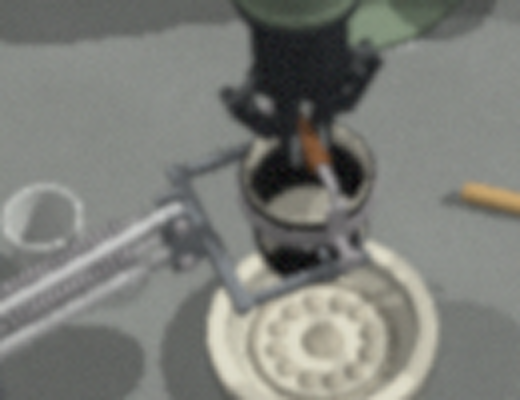

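View pics/w5.png

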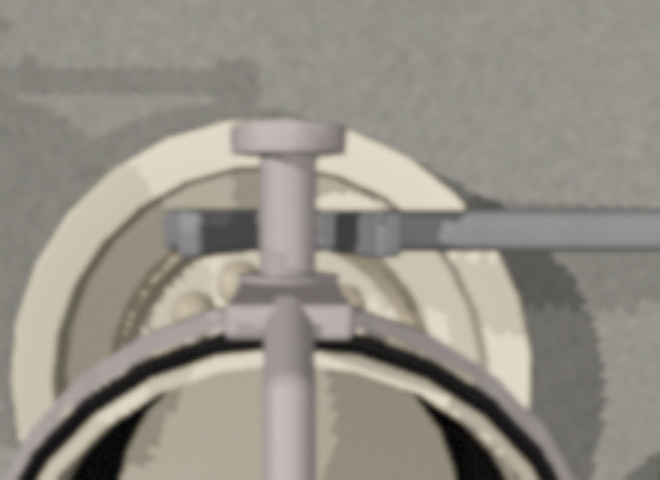

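```bash
python3 - <<'E'
from workcell import *
from h import *
from geo import *
for s in (0,10,20,30):
    g=movel(sinkpose(s),max_speed=40,guard=8)
    print(s,g,avg(5),read_state()['eef_pos'][2].round(1))
    if g: break
print(read_state()['time'])
for n in ("scene","wrist"):
    c=camera(n);pickle.dump(c,open(f"pics/{n}6.pkl","wb"));cv2.imwrite(f"pics/{n}6.png",c["image"])
s=load("scene6")["image"];w=load("wrist6")["image"]
cv2.imwrite("pics/c6.png",cv2.resize(s[140:240,170:300],(520,400),interpolation=cv2.INTER_CUBIC))
cv2.imwrite("pics/w6.png",cv2.resize(w[40:200,180:400],None,fx=3,fy=3))
E
```

```text
0 False (array([-0.09, -0.11, -4.68]), array([0.27, 0.08, 0.11])) 287.7
10 False (array([-0.03, -0.36, -2.45]), array([0.18, 0.1 , 0.21])) 277.7
20 False (array([-0.58,  0.12, -1.89]), array([0.22, 0.3 , 0.13])) 267.7
30 False (array([-0.69,  0.17, -0.89]), array([0.2 , 0.11, 0.19])) 257.7
23.5583
```

View pics/c6.png

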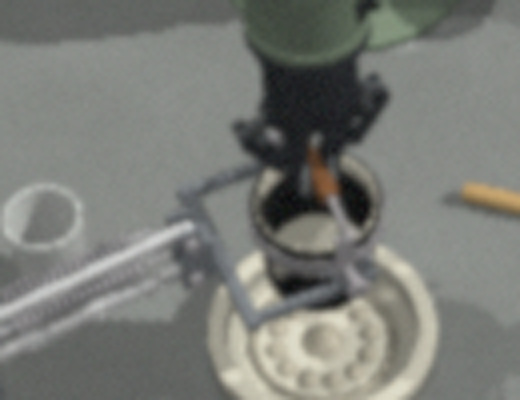

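View pics/w6.png

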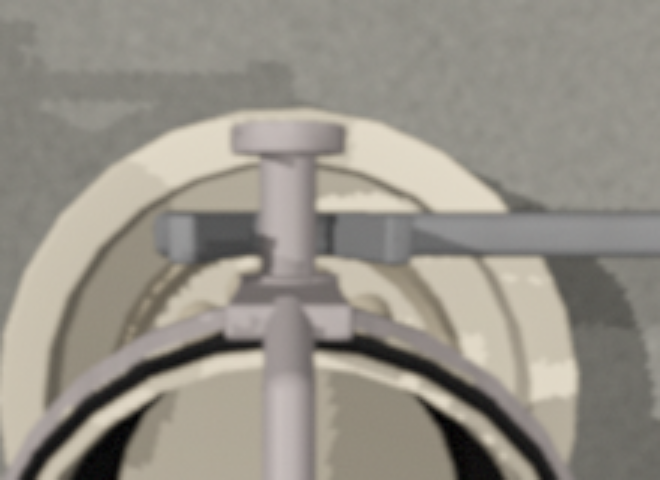

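```bash
python3 - <<'E'
from workcell import *
from geo import *
for s in (36,40):
    g=movel(sinkpose(s),max_speed=30,guard=6)
    print(s,g,avg(30),read_state()['eef_pos'][2].round(1),read_state()['torque'].round(3))
print(read_state()['time'])
E
```

```text
36 False (array([-0.7 ,  0.71, -0.27]), array([0.09, 0.09, 0.08])) 251.6 [ 0.249  0.14  -0.015]
40 False (array([-0.67,  0.93,  0.01]), array([0.1 , 0.08, 0.07])) 247.6 [0.261 0.17  0.012]
26.7917
```

```bash
python3 - <<'E'
from workcell import *
from geo import *
for s,lx in ((40.3,-3.4),(40.3,-4.4)):
    g=movel(sinkpose(s,lx=lx),max_speed=20,guard=6)
    f=avg(25);print(s,lx,g,f,f[0][:2]@exy(AY)[0],read_state()['eef_pos'][2].round(1),read_state()['torque'].round(3))
    if f[0][:2]@exy(AY)[0]>-0.35: break
print(read_state()['time'])
E
```

```text
40.3 -3.4 False (array([ 0.82, -2.92, -0.21]), array([0.08, 0.07, 0.12])) 3.0325892344016716 247.3 [-0.866 -0.206 -0.061]
28.0833
```

```bash
python3 - <<'E'
from workcell import *
from geo import *
for s,lx in ((40.3,-2.6),):
    g=movel(sinkpose(s,lx=lx),max_speed=20,guard=6)
    f=avg(40);print(s,lx,g,f,f[0][:2]@exy(AY)[0],f[0][:2]@exy(AY)[1],read_state()['eef_pos'][2].round(1),read_state()['torque'].round(3))
print(read_state()['time'])
E
```

```text
40.3 -2.6 False (array([-0.9 ,  2.73,  0.2 ]), array([0.09, 0.16, 0.09])) -2.8693268899805027 -0.1728097174201063 247.3 [0.994 0.262 0.055]
30.0
```

```bash
python3 - <<'E'
from workcell import *
from geo import *
e=exy(AY)[0]
lx=-2.6
for step in (-.35,0,0):
    if step==0: step=np.clip(fx*0.12,-.3,.3)   # fx>0: pushed too far out
    lx+=step
    movel(sinkpose(40.3,lx=lx),max_speed=20,guard=6)
    f=avg(25);fx=f[0][:2]@e;print(lx,f,fx,read_state()['eef_pos'].round(2))
    if abs(fx)<0.6: break
print(read_state()['time'])
E
```

```text
-2.95 (array([-0.29,  1.11,  0.1 ]), array([0.08, 0.14, 0.1 ])) -1.1472532703305156 [ 487.49 -101.31  247.3 ]
-3.0876703924396622 (array([ 0.06, -0.5 ,  0.01]), array([0.1 , 0.08, 0.12])) 0.49873930436141883 [ 487.48 -101.18  247.31]
32.5833
```

```bash
python3 - <<'E'
from workcell import *
from h import *
from geo import *
print(avg(10))
c=camera("wrist")
W=cloud(c).reshape(-1,3);p=read_state()['eef_pos'];ex,ey=exy(AY)
q=np.c_[(W[:,:2]-p[:2])@ex,(W[:,:2]-p[:2])@ey,W[:,2]]
L=q[(abs(q[:,1]-72)<5)&(abs(q[:,0])<60)&(q[:,2]>150)]
for x in range(-35,60,5):
    k=L[(L[:,0]>=x)&(L[:,0]<x+5)]
    if len(k): print(x,len(k),np.percentile(k[:,2],[5,50,95]).round(1),k[:,1].mean().round(1))
w=c["image"];cv2.imwrite("pics/w7.png",cv2.resize(w[40:200,180:400],None,fx=3,fy=3))
E
```

```text
(array([ 0.44, -1.13, -0.05]), array([0.1 , 0.14, 0.19]))
-25 71 [198.2 199.9 201. ] 72.7
-20 103 [195.9 221.1 222.5] 73.2
-15 199 [212.7 219.3 222.5] 72.8
-10 176 [196.8 207.6 213.4] 72.9
-5 172 [201.1 208.4 210.4] 72.0
0 199 [207.6 209.3 210.7] 72.0
5 147 [196.6 200.4 206.9] 72.6
10 188 [203.9 210.3 216.1] 72.9
15 201 [215.6 221.  222.9] 72.9
20 87 [194.5 220.5 222. ] 73.1
25 144 [196.1 200.1 201.1] 72.7
30 146 [194.4 200.1 201.3] 72.7
35 149 [194.1 199.9 201.2] 72.7
40 143 [195.  200.  201.2] 72.7
45 151 [193.6 200.1 201.1] 72.7
50 145 [194.8 200.1 201.3] 72.7
55 146 [193.5 200.  201.1] 72.7
```

View pics/w7.png

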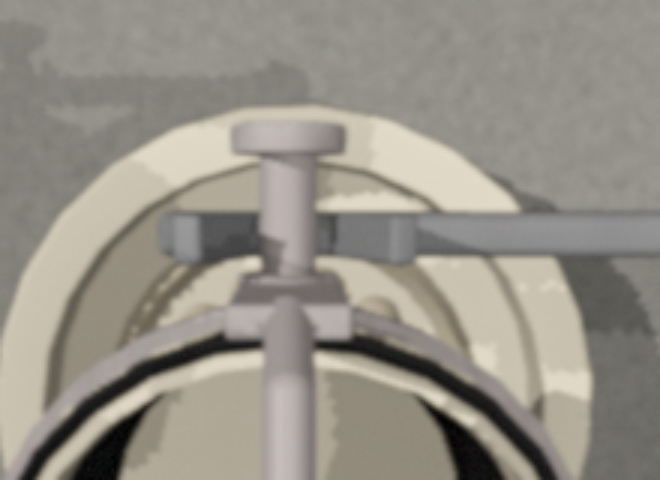

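```bash
python3 - <<'E'
from workcell import *
from h import *
from geo import *
print(read_state()['time'])
open_gripper()
s=read_state();print(s['time'],s['finger_gap'],s['ft_force'])
c0=camera("wrist");cv2.imwrite("pics/w8a.png",c0["image"])
wait(1.0)
c1=camera("wrist");cv2.imwrite("pics/w8b.png",c1["image"])
p=s['eef_pos'];movel([p[0],p[1],400],max_speed=120,guard=6)
c=camera("wrist");pickle.dump(c,open("pics/wrist9.pkl","wb"));cv2.imwrite("pics/w9.png",c["image"])
c=camera("scene");pickle.dump(c,open("pics/scene9.pkl","wb"));cv2.imwrite("pics/s9.png",c["image"])
cv2.imwrite("pics/s9c.png",cv2.resize(c["image"][140:240,150:300],(900,600),interpolation=cv2.INTER_CUBIC)[:, :800])
print(read_state()['time'],read_state()['eef_pos'],read_state()['ft_force'])
print([np.abs(c0["image"][:250].astype(int)-c1["image"][:250]).mean()])
E
```

```text
33.05
33.7333 85.52652841405997 [-0.36303641 -0.29023831  0.60338943]
36.3583 [ 487.3011215  -101.1582673   399.48284582] [-0.39449876  0.09608941 -0.3097118 ]
[np.float64(0.8234857142857143)]
```

View pics/w9.png

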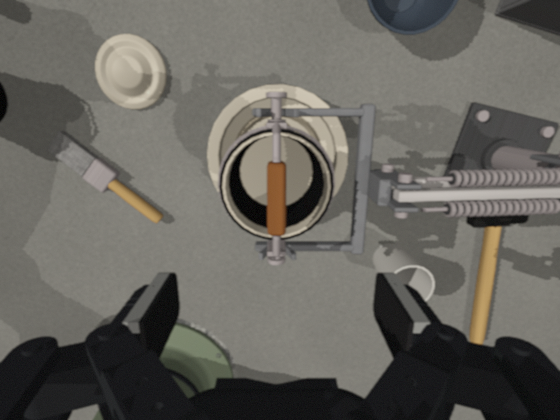

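View pics/s9c.png

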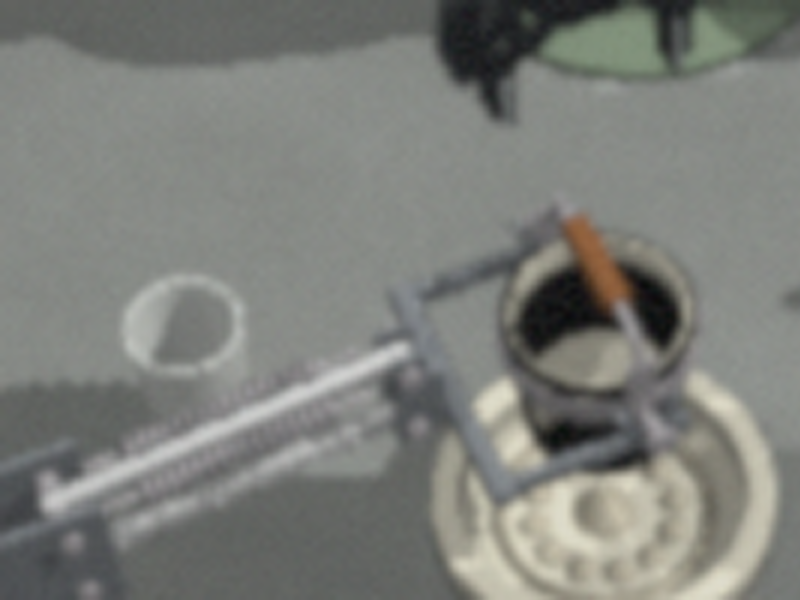

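```bash
python3 - <<'E'
from workcell import *
from h import *
from geo import *
ex,ey=exy(AY);O2=np.array([487.4,-101.2])
def chk(c):
    W=cloud(c);hsv=cv2.cvtColor(c["image"],cv2.COLOR_BGR2HSV)
    m=((hsv[...,0]<14)&(hsv[...,1]>110)&(W[...,2]>220)).astype(np.uint8)
    n,l,st,ce=cv2.connectedComponentsWithStats(m);i=1+np.argmax(st[1:,4]);ys,xs=np.where(l==i)
    z=np.nanmedian(W[l==i],0)[2];P=np.array([ray(c,u,v,z) for u,v in zip(xs,ys)])
    r=cv2.minAreaRect(P[:,:2].astype(np.float32));g=(np.array(r[0])-O2)
    Q=W.reshape(-1,3);q=np.c_[(Q[:,:2]-O2)@ex,(Q[:,:2]-O2)@ey,Q[:,2]]
    out=[]
    for sg in(1,-1):
        L=q[(abs(q[:,1]-sg*72)<8)&(q[:,0]>-50)&(q[:,0]<70)&(q[:,2]>190)]
        T=L[(L[:,0]>35)];k=L[abs(L[:,0])<4];out.append((np.percentile(L[:,0],1).round(1),T[:,1].mean().round(1),np.median(T[:,2]).round(1),"pin z",np.percentile(k[:,2],95).round(1)))
    print("grip",r,"rel",(g@ex).round(1),(g@ey).round(1),"top z",z.round(1),"prongs",out,"dist mould",np.hypot(r[0][0]-487.5,r[0][1]+103))
chk(load("wrist9"));wait(0.6);chk(camera("wrist"));print(read_state()['time'])
E
```

```text
grip ((492.24200439453125, -101.57206726074219), (61.827598571777344, 13.682961463928223), 15.274384498596191) rel 1.6 4.6 top z 273.4 prongs [(np.float64(-21.4), np.float64(72.3), np.float64(200.5), 'pin z', np.float64(247.6)), (np.float64(-22.2), np.float64(-69.6), np.float64(200.1), 'pin z', np.float64(213.7))] dist mould 4.952332539884414
grip ((491.8698425292969, -101.0384292602539), (62.75455093383789, 14.679140090942383), 14.341418266296387) rel 1.0 4.4 top z 273.7 prongs [(np.float64(-21.4), np.float64(72.7), np.float64(200.4), 'pin z', np.float64(247.5)), (np.float64(-22.1), np.float64(-69.5), np.float64(200.0), 'pin z', np.float64(215.7))] dist mould 4.7899147693753115
37.0083
```

```bash
python3 -c "
from workcell import *
finish_job()
print(read_state()['time'])"
```

```text
the job is handed in; nothing more can be done
the job is handed in; nothing more can be done
```

The pail is hanging by both pins in the yoke over the mould. I handed the job in at about 37 s; `finish_job` gives no verdict.

**What I did:** I swung the empty arm round with closed fingers pushing the outside of the far prong. I then gripped the pail by its bar and lowered the pins into the notches, following the arm's sink path. I stopped at about 40 mm of sink, where the vertical force on the tool averaged about 0 N, down from about 4.8 N with the pail lifted. I worked most of the sideways load off before opening the fingers.

**Last checks:**
- **Release:** the prongs read 200.4 mm high after release and 200.0 mm before. I saw no drop or spring-up, though I could not read the sink rate directly.
- **Position:** the grip bar is about 5 mm from the mould's centre, square to the yoke within about 0.01 rad, and still in two pictures 0.6 s apart.
- **Fit in the notches:** before release, the pin sat at the notch floor. Afterwards the bar was about 1 to 3 mm off the yoke's middle in both directions, close to the camera's accuracy. The seat along the arm came out about 3 mm different depending on whether I used the prong tips or the fit.
- **Bystanders and mould:** I saw no bump on the mould. The bystanders looked undisturbed in the last pictures, but I did not measure them individually.

**One disagreement:** the sideways force jumped between about −3 and +3 N as I shifted the pail by around 1 mm. I took this as pin friction on the notch floor. It was about 1.2 N just before release.

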